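# Turn over the leaf of the shop's price board

### The arm

A 7-joint arm with a two-finger parallel gripper is mounted at the origin on the work surface. World frame = base frame: x ahead of the robot, y to its left, z up, the work surface at z = 0. Lengths are in m, angles in degrees, forces in N, time in s.
With the tool pointing down it reaches from about 0.4 to 0.9 m from the base axis. Payload 5.5 kg.
Tool frame: the origin (TCP) lies midway between the tips of the shut fingers; the grasp point (between the pads) lies arm.hold_point_z behind it (arm.hold_point_z is the distance from the TCP to the grasp point, in m); z points along the fingers, x is the direction in which the jaws open and shut, and the axes are right-handed (so a half turn about z gives the same grasp; the last joint's range is limited). The gripper opens to 92 mm and grips with 3 to 60 N. Pads are 19 mm wide; open, the fingers measure 130 mm over their backs; the gripper's body (75 mm by 190 mm) begins 47 mm behind the grasp point.
Start: joints at [89.049, 28.699, -24.465, 88.831, 12.651, 65.22, -12.049], TCP at [0.18, -0.625, 0.227] pointing down, gripper open.
Joint ranges: [-164.97, 164.97], [-17.58, 116.51], [-87.97, 89.64], [11.32, 138.91], [-80.73, 260.73], [10.89, 115.49], [-147.41, 147.41]. Speed limits (degrees/s): [147.25, 147.25, 180, 180, 180, 180, 180].

### API

Orientations are given as [roll, pitch, yaw] about the fixed x, y, z axes, in that order (R = Rz(yaw) Ry(pitch) Rx(roll)).
In Python, from bench import arm gives the robot as it stands. The module is installed in compiled form; this text tells all that it offers. Calls block until the motion is done:
- arm.movep(position, orientation): joint-space move of the TCP to a pose.
- arm.move_linear(position, velocity=0.15, ori=None, threshold=None): straight line of the TCP; ori=None keeps the orientation; velocity is the mean speed in m/s. With threshold (N) it stops when the force on the tool has changed by that much, and returns True; else False.
- arm.movej(angles): joint-space move.
- arm.open() and arm.grab(strength=None): open the fingers fully, or close them until they stop; strength is the grip in N (None keeps the last).
- arm.dwell(seconds).
- arm.solve_ik(position, orientation): joint angles nearest the present ones, or None.
- arm.get_obs(): the state.
- arm.camera(name): name is "side" or "top"; returns (picture, depth): 400x640x3 uint8, red, green, blue; 400x640 float32, m along the optical axis (not along the pixel's ray), 0 where there is no reading.
- arm.camera_params(name): a dict with "fx", "fy", "cx", "cy" (pixels), "rvec" (rotation vector, rad) and "tvec" (3), from world to camera coordinates, as OpenCV has them. Camera axes: x right, y down, z forward; pixel columns grow to the right and rows downward; lengths in m; the calibration is good to about 2 mm. A picture is of the moment at which its call begins. camera_params takes no time and is no camera call.
A pose or a line that the arm cannot do raises arm.IKError and nothing moves.
- arm.job_done(): hands the job in, once; it reports no verdict.
The state is a dict: "time_s": time; "joint_positions": joint angles; "dq": joint speeds; "joint_torque": joint torques, N m; "position": TCP position; "ee_rot": TCP orientation; "wrist_force": force on the tool from outside, world axes, zero at the start; "torque": the same for the moment, N m; "finger_gap": finger opening in m.
Only numpy, scipy, OpenCV 4.12 (cv2) and the standard library are available. Lean on these libraries where they do the work, as an engineer would, in place of code of your own. Each camera call takes 0.05 s, during which the arm holds its last target. There are 200 camera calls.

### The job

Turn the price board on the shop counter over to its other list: first push the flat fish tin that lies on the right-hand (yellow) page off the board, so that it lies flat on the counter, then swing the half-raised blue leaf over the spine and press it down until it lies flat on the yellow page. Only push and press with the fingers: the tin must not be lifted or tipped over. Leave the calculator, the pen pot and the jar where they stand.

Things in the scene. Friction and masses are not known exactly. Their poses are not given: they have to be found in the camera images.
- price_board: price board screwed to the counter: black base plate, 180 mm along its x, 290 mm along its y, 6 mm thick, a page on each side of a spine that runs along its x through the middle (two 12 mm wide end blocks, top 15 mm above the counter). White page on its +y side (the robot's left), yellow page on its -y side (the robot's right). Origin: centre of its underside, on the counter; z up. Does not move.
- spine (a point): middle of the leaf's hinge axis, 10 mm above the counter; axes as the price board's, the hinge lies along x
- leaf (a joint): angle of the leaf about the spine, rad: 0 = flat on the white (+y) page, 1.57 = upright, 3.14 = flat on the yellow (-y) page. Starts half raised over the white page. The hinge is stiff (about 0.11 N m of friction, 1 to 2 N at the free edge): the leaf stays at whatever angle it is left
- leaf_edge (a point): middle of the leaf's free edge, at mid-thickness, 130 mm from the hinge axis. The leaf is a rigid blue plastic panel with a printed sheet on each side, 152 mm along the spine, reaching 130 mm from the hinge axis, 5 mm thick, 0.11 kg
- tin: closed flat red and silver fish tin, loose, 105 mm along its x, 60 mm along its y, 24 mm high, about 0.11 to 0.22 kg, lying on the yellow page, long side roughly along the spine. Origin: centre of its underside; z up
- calculator: loose silver desk calculator, 150 x 100 mm, 20 mm high, to be left alone. Origin: centre of its underside
- pen_pot: loose yellow pot with pens, 76 mm across, 90 mm high, pens to 150 mm, to be left alone. Origin: centre of its underside
- jar: loose jar with a green cap, 64 mm across, 95 mm high, to be left alone. Origin: centre of its underside
Not all that is in view belongs to the job. Of the things that look like the tin, the largest one is meant.

How it is judged:
By the outcome, as a careful person would: the job done as asked, in the order asked, and still so for the second after the job is handed in, with the robot touching nothing.
It also fails if it takes over 58 s, if anything falls off the work surface, if the arm or the gripper's body presses on something with over 40 N, if the wrist force passes 120 N, or if a joint passes its speed limit or range.

## Working session

There is one attempt and no reset: what is moved stays moved. The work goes in short steps, each a Python script; the robot and the scene stay as the last script left them, time stands still between calls to the robot, and variables do not carry over. Pictures are saved under pics/ and viewed, about 8 in all and at most 12, crops included, and the job is handed in when it is done.

```bash
mkdir -p pics; cat > h.py <<'E'
import numpy as np, cv2
from bench import arm
def cam(n):
    p=arm.camera_params(n); R=cv2.Rodrigues(np.array(p["rvec"],float))[0]; return p,R,np.array(p["tvec"],float).ravel()
def ray(n,uv,z):
    p,R,t=cam(n); uv=np.atleast_2d(uv).astype(float)
    d=np.c_[(uv[:,0]-p["cx"])/p["fx"],(uv[:,1]-p["cy"])/p["fy"],np.ones(len(uv))]@R
    c=-R.T@t; return c+d*((z-c[2])/d[:,2])[:,None]
def cloud(n,D):
    p,R,t=cam(n); v,u=np.mgrid[:400,:640]
    P=np.stack([(u-p["cx"])/p["fx"]*D,(v-p["cy"])/p["fy"]*D,D],-1)
    W=(P-t)@R; W[D<=0]=np.nan; return W
def snap(n,name):
    im,D=arm.camera(n); cv2.imwrite(f"pics/{name}.png",cv2.cvtColor(im,cv2.COLOR_RGB2BGR)); return im,D,cloud(n,D)
E
python3 - <<'E'
from h import *
for n in("top","side"):
    im,D,W=snap(n,n+"0"); np.savez(f"{n}0.npz",im=im,W=W); p,R,t=cam(n); print(n,p["fx"],-R.T@t)
print(arm.get_obs(),arm.hold_point_z)
E
```

```text
top 457.5595800069147 [0.32457641 0.08209167 1.20775943]
side 372.27811541594605 [0.10293438 0.52855039 0.70492145]
{'time_s': 0.1, 'joint_positions': array([ 89.04870747,  28.75040979, -24.45504046,  88.88487377,
        12.65257525,  65.21981409, -12.04860194]), 'dq': array([ 0.02260619, -0.07316421,  0.02468996, -0.09021313, -0.10574539,
        0.02926417, -0.07555992]), 'joint_torque': array([-1.10504671e-02, -5.67872715e+01, -5.83856821e+00, -2.79909611e+01,
       -6.91399164e-02,  2.42981804e-02,  5.49095148e-05]), 'position': array([ 0.17929733, -0.62412794,  0.22576607]), 'ee_rot': array([-1.79997019e+02,  1.01337698e-01, -7.39637424e+01]), 'wrist_force': array([0.14725376, 0.37564806, 0.06687169]), 'torque': array([-0.01338398, -0.07136169, -0.01263513]), 'finger_gap': 0.09193413609987532} 0.0188
```

View pics/top0.png

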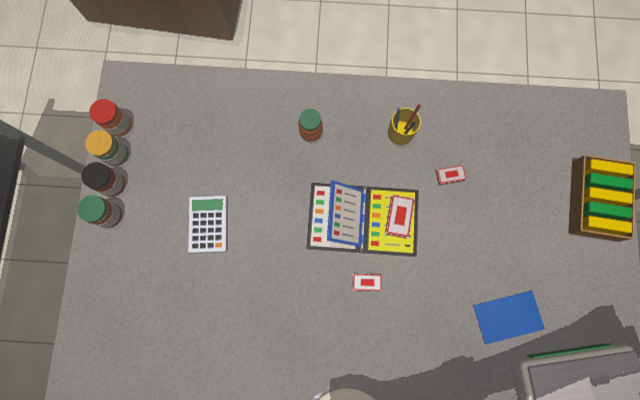

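View pics/side0.png

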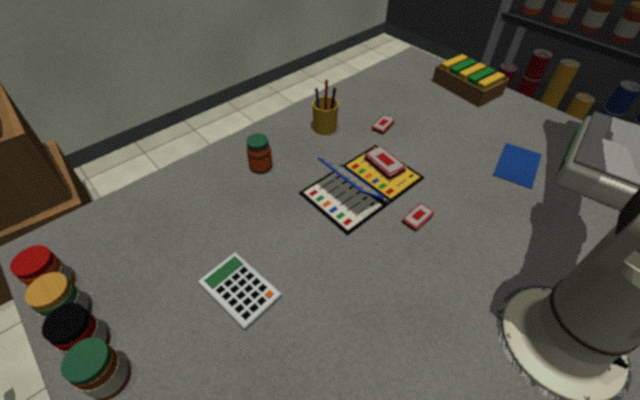

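The top view has three tin-like things: (400,215) on the yellow page, (451,174), and (367,282). The one at (400,215) looks largest and lies on the page, which fits. I'll confirm it in a crop and measure.

```bash
python3 - <<'E'
from h import *
d=np.load("top0.npz"); im,W=d["im"],d["W"]
cv2.imwrite("pics/crop0.png",cv2.cvtColor(cv2.resize(im[100:310,270:490],None,fx=2.8,fy=2.8,interpolation=cv2.INTER_CUBIC),cv2.COLOR_RGB2BGR))
hsv=cv2.cvtColor(im,cv2.COLOR_RGB2HSV)
z=W[...,2]
print("counter z",np.nanmedian(z[300:340,150:300]), "yellow page z",np.nanmedian(z[225:240,392:412]))
red=(((hsv[...,0]<8)|(hsv[...,0]>172))&(hsv[...,1]>110)).astype(np.uint8)
red=cv2.morphologyEx(red,cv2.MORPH_CLOSE,np.ones((9,9)))
for c in cv2.findContours(red,0,2)[0]:
    r=cv2.minAreaRect(c)
    if cv2.contourArea(c)>150 and 300<r[0][0]<500 and r[0][1]>150:
        for zz in(.033,.024):
            b=ray("top",cv2.boxPoints(r),zz); print(zz,r[0],b.mean(0).round(4),b[:,:2].round(3).tolist(),[np.linalg.norm(b[i]-b[i+1]).round(3) for i in(0,1)])
        m=np.zeros_like(red);cv2.drawContours(m,[c],-1,1,-1);print(" z",np.nanmedian(z[m>0]))
# base plate: dark/any raised contour
blk=((hsv[...,2]<70)).astype(np.uint8); blk[:160]=0;blk[270:]=0;blk[:,:295]=0;blk[:,430:]=0
pts=np.argwhere(blk)[:,::-1].astype(np.float32); r=cv2.minAreaRect(pts); b=ray("top",cv2.boxPoints(r),.006)
print("board",r,b.mean(0),b[:,:2].round(3).tolist())
blue=(hsv[...,0]>105)&(hsv[...,0]<125)&(hsv[...,1]>120); blue[:170]=0;blue[260:]=0;blue[:,:320]=0;blue[:,375:]=0
P=W[blue];print("blue",len(P)); o=np.argsort(P[:,2]);print(P[o[::25]].round(3))
for n,(u,v) in dict(jar=(310,118),pot=(404,118),calc=(207,224)).items(): print(n,W[v,u])
E
```

```text
counter z 3.425759105684789e-05 yellow page z 0.02962647361975236
0.033 (367.0, 282.0) [ 0.3653 -0.0319  0.033 ] [[0.383, 0.004], [0.387, -0.067], [0.348, -0.068], [0.343, 0.003]] [np.float64(0.071), np.float64(0.04)]
0.024 (367.0, 282.0) [ 0.3657 -0.0328  0.024 ] [[0.384, 0.004], [0.388, -0.068], [0.348, -0.069], [0.343, 0.002]] [np.float64(0.072), np.float64(0.04)]
 z 0.017210849701010476
0.033 (399.9781188964844, 215.84033203125) [ 0.5406 -0.1108  0.033 ] [[0.492, -0.076], [0.594, -0.089], [0.589, -0.146], [0.487, -0.132]] [np.float64(0.103), np.float64(0.057)]
0.024 (399.9781188964844, 215.84033203125) [ 0.5422 -0.1122  0.024 ] [[0.494, -0.078], [0.596, -0.09], [0.591, -0.147], [0.488, -0.134]] [np.float64(0.103), np.float64(0.057)]
 z 0.03098081805081435
0.033 (450.93243408203125, 174.59458923339844) [ 0.6598 -0.2431  0.033 ] [[0.669, -0.204], [0.686, -0.276], [0.65, -0.282], [0.634, -0.21]] [np.float64(0.074), np.float64(0.036)]
0.024 (450.93243408203125, 174.59458923339844) [ 0.6623 -0.2456  0.024 ] [[0.672, -0.206], [0.689, -0.279], [0.653, -0.284], [0.636, -0.213]] [np.float
[... 175 characters left out ...]
.01819895  0.006     ] [[0.467, 0.125], [0.621, 0.124], [0.618, -0.165], [0.464, -0.157]]
blue 494
[[ 0.519 -0.042  0.003]
 [ 0.479 -0.016  0.013]
 [ 0.468 -0.019  0.015]
 [ 0.467 -0.008  0.018]
 [ 0.512 -0.011  0.02 ]
 [ 0.528 -0.011  0.021]
 [ 0.514 -0.008  0.023]
 [ 0.508 -0.008  0.026]
 [ 0.605  0.013  0.041]
 [ 0.46   0.027  0.058]
 [ 0.46   0.048  0.075]
 [ 0.607  0.059  0.088]
 [ 0.571  0.067  0.096]
 [ 0.578  0.068  0.099]
 [ 0.487  0.073  0.1  ]
 [ 0.564  0.075  0.101]
 [ 0.547  0.074  0.102]
 [ 0.559  0.074  0.103]
 [ 0.484  0.075  0.103]
 [ 0.579  0.073  0.105]]
jar [0.77064181 0.13824846 0.0950239 ]
pot [ 0.81341382 -0.11526973  0.02868622]
calc [0.48984303 0.39199533 0.01835842]
```

View pics/crop0.png

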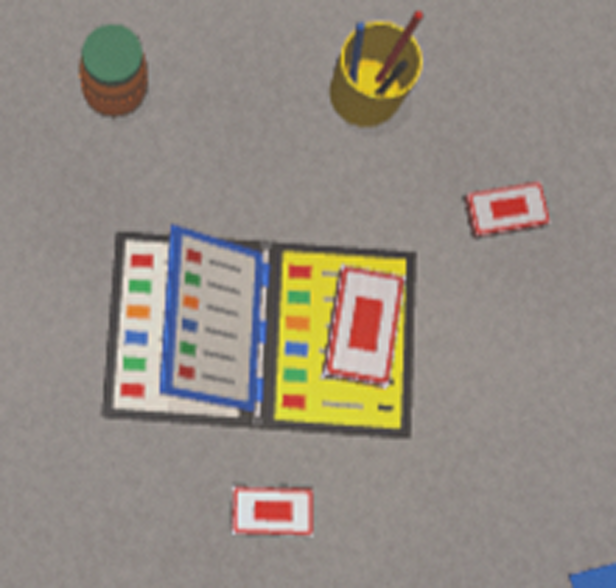

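The crop confirms the tin at image (400,216): 103 x 57 mm against about 72 x 38 mm for the other two. It lies on the yellow page. Next I'll get the board frame and leaf angle.

```bash
python3 - <<'E'
from h import *
c=np.array([[117,233],[415,253],[408,436],[104,416]])/2.8+[270,100]
b=ray("top",c,.006)[:,:2]; print(b.round(4).tolist(),b.mean(0))
for i in range(4): v=b[(i+1)%4]-b[i]; print(np.linalg.norm(v).round(3),np.degrees(np.arctan2(v[1],v[0])).round(1))
d=np.load("top0.npz"); im,W=d["im"],d["W"]
# sheet on leaf, depth plane
P=W[190:235,336:358].reshape(-1,3); P=P[~np.isnan(P[:,0])]
ce=np.median(P,0); n=np.linalg.svd(P-P.mean(0))[2][2]; print("leaf normal",n,"c",P.mean(0))
for y in ([180,-0,-74],[180,0,-5],[180,0,175]):
    for p in ([.54,-.05,.1],[.54,-.17,.012],[.54,.14,.06],[.54,-.12,.012]): print(y,p,arm.solve_ik(p,y))
E
```

```text
[[0.6199, 0.1254], [0.6179, -0.1625], [0.4417, -0.1591], [0.4429, 0.1259]] [ 0.53059028 -0.01756311]
0.288 -90.4
0.176 178.9
0.285 89.8
0.177 -0.2
leaf normal [ 0.00932081  0.71019492 -0.70394339] c [0.53663369 0.0299734  0.06104926]
[180, 0, -74] [0.54, -0.05, 0.1] [ 36.31071952  32.12210214 -43.17042987 109.80128556  28.66396587
  49.3247918  -95.76696697]
[180, 0, -74] [0.54, -0.17, 0.012] [ 38.83389776  39.4543184  -31.17126438 108.359103    30.35747484
  40.60256997 -84.17704478]
[180, 0, -74] [0.54, 0.14, 0.06] [  19.81281615   40.27181817  -49.08332719  108.48803434   39.65283771
   49.94866561 -123.61682586]
[180, 0, -74] [0.54, -0.12, 0.012] [ 34.20972762  38.55238459 -31.28688374 110.21468859  30.48299696
  39.64454762 -89.59251956]
[180, 0, -5] [0.54, -0.05, 0.1] [ 41.71748217  35.26570106 -50.96177267 109.64408067  34.73903167
  51.90501915 -31.6421741 ]
[180, 0, -5] [0.54, -0.17, 0.012] [ 47.72731031  43.86103343 -43.60697024 108.06964702  42.04995586
  45.52279935 -24.04445143]
[180, 0, -5] [0.54, 0.14, 0.06] [ 23.03111575  42.86134535 -54.11063064 108.39519931  44.04802232
  52.43211219 -57.86966496]
[180, 0, -5] [0.54, -0.12, 0.012] [ 43.94844079  43.41763176 -44.75357731 109.90353023  43.11675101
  45.07226047 -30.28551752]
[180, 0, 175] [0.54, -0.05, 0.1] [ -44.38518864   43.34406036   64.76124836  112.39506332  -47.90473685
   56.79296748 -141.11110351]
[180, 0, 175] [0.54, -0.17, 0.012] [ -23.07244203   48.33885851   51.66848221  110.47284099  -51.82993874
   48.19615919 -127.72000091]
[180, 0, 175] [0.54, 0.14, 0.06] [ 33.38947575  58.71327435 -74.88771269 108.12580129  62.78729572
  68.08037596 109.88541124]
[180, 0, 175] [0.54, -0.12, 0.012] [ -28.5733855    47.39768646   51.67046652  112.33085806  -51.90358688
   47.19880567 -132.08913414]
```

```bash
python3 - <<'E'
from h import *
a=np.radians(-7.4); dr=np.array([np.sin(a),-np.cos(a)]); c=np.array([.5406,-.111])
P=lambda s,z:[*(c+dr*s),z]; o=[180,0,-7.4]
arm.grab(20)
arm.movep(P(-.056,.16),o)
arm.move_linear(P(-.056,.05),.2)
print(arm.move_linear(P(-.056,.0135),.06,threshold=8),arm.get_obs()["position"])
arm.move_linear(P(.064,.0135),.05)
s=arm.get_obs();print(s["position"],s["wrist_force"],s["time_s"])
arm.move_linear(P(.05,.0135),.1); arm.move_linear(P(.05,.2),.2)
arm.movep([.54,.17,.2],[180,0,0])
im,D,W=snap("top","top1")
cv2.imwrite("pics/crop1.png",cv2.cvtColor(cv2.resize(im[160:280,290:470],None,fx=4,fy=4),cv2.COLOR_RGB2BGR))
hsv=cv2.cvtColor(im,cv2.COLOR_RGB2HSV)
red=(((hsv[...,0]<8)|(hsv[...,0]>172))&(hsv[...,1]>110)).astype(np.uint8)
red=cv2.morphologyEx(red,cv2.MORPH_CLOSE,np.ones((9,9)))
for k in cv2.findContours(red,0,2)[0]:
    r=cv2.minAreaRect(k)
    if cv2.contourArea(k)>150 and 300<r[0][0]<500 and r[0][1]>150:
        b=ray("top",cv2.boxPoints(r),.024); m=np.zeros_like(red);cv2.drawContours(m,[k],-1,1,-1)
        print(r[0],b.mean(0).round(3),b[:,:2].round(3).tolist(),"z",np.nanpercentile(W[...,2][m>0],[20,50,90]))
print(arm.get_obs()["time_s"])
E
```

```text
False [ 0.5478773  -0.05524223  0.01344915]
[ 0.5323923  -0.17435018  0.01354589] [0.56320958 0.72256836 0.60612779] 7.975
(438.6338806152344, 223.51828002929688) [ 0.528 -0.214  0.024] [[0.479, -0.178], [0.582, -0.19], [0.578, -0.25], [0.474, -0.237]] z [0.02315808 0.02511869 0.02815142]
(450.93243408203125, 174.59458923339844) [ 0.662 -0.246  0.024] [[0.672, -0.206], [0.689, -0.279], [0.653, -0.284], [0.636, -0.213]] z [0.01542684 0.01754925 0.02099565]
10.65
```

View pics/crop1.png

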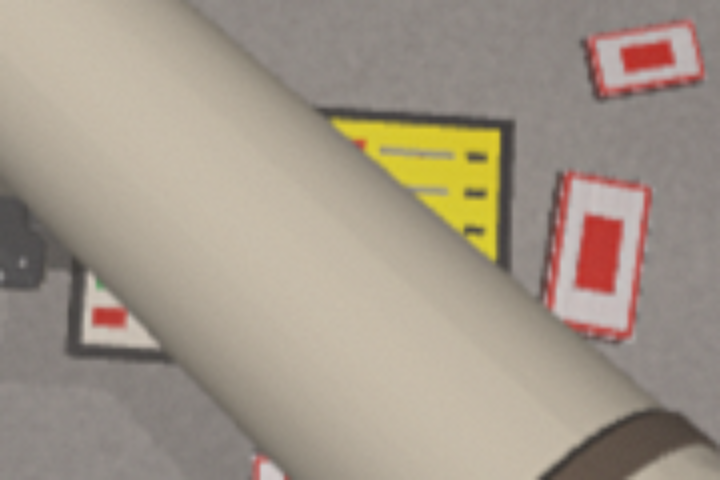

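The tin is flat on the counter (top z 0.025) at crop (598,255), about 15 mm clear of the board edge. Next is the leaf.

```bash
python3 - <<'E'
from h import *
S=np.array([-.0176,.010]); X=.531; h=.0095
def tcp(th):
    t=np.radians(th); u=np.array([np.cos(t),np.sin(t)])
    if th<=90: p=S+.13*u; return [X,p[0]+.0025+h,p[1]-.02]
    p=S+.11*u+.0025*np.array([np.sin(t),-np.cos(t)]); return [X,p[0]+h,p[1]]
a=tcp(42)
arm.move_linear([X,.17,a[2]],.2)
print(arm.move_linear([X,a[1]+.02,a[2]],.15,threshold=6))
for th in list(range(50,171,10))+[176]:
    arm.move_linear(tcp(th),.12)
    s=arm.get_obs(); print(th,s["position"].round(3),s["wrist_force"].round(1))
p=tcp(180)
print(arm.move_linear([p[0],p[1],.004],.03,threshold=20)); s=arm.get_obs(); print(s["position"],s["wrist_force"],s["time_s"])
arm.move_linear([X,p[1],.2],.15)
arm.movep([.35,-.45,.25],[180,0,-74])
im,D,W=snap("top","top2"); snap("side","side2")
cv2.imwrite("pics/crop2.png",cv2.cvtColor(cv2.resize(im[90:300,190:490],None,fx=2.6,fy=2.6),cv2.COLOR_RGB2BGR))
hsv=cv2.cvtColor(im,cv2.COLOR_RGB2HSV)
blue=(hsv[...,0]>105)&(hsv[...,0]<125)&(hsv[...,1]>120); blue[:170]=0;blue[260:]=0;blue[:,:320]=0;blue[:,430:]=0
P=W[blue]; print(len(P),np.nanpercentile(P,[2,25,50,75,98],axis=0).round(3))
Q=W[195:245,372:412].reshape(-1,3); Q=Q[~np.isnan(Q[:,0])]
print(np.linalg.lstsq(np.c_[Q[:,:2],np.ones(len(Q))],Q[:,2],rcond=None)[0],np.median(Q,0),arm.get_obs()["time_s"])
E
```

```text
False
50 [0.531 0.079 0.09 ] [-0.3 -0.1  0.8]
60 [0.531 0.059 0.102] [-0.2  0.5 -0. ]
70 [0.531 0.039 0.112] [-0.4  0.1 -0.4]
80 [0.531 0.017 0.118] [-0.1 -0.3 -0.1]
90 [ 0.531 -0.006  0.12 ] [-0.9  0.2  0.1]
100 [ 0.531 -0.025  0.119] [ 0.  -0.4 -0.4]
110 [ 0.531 -0.044  0.114] [-0.2 -0.3  0.2]
120 [ 0.531 -0.062  0.106] [-0.1 -0.8 -0. ]
130 [ 0.53  -0.078  0.095] [-0.3 -0.3  0.4]
140 [ 0.53  -0.092  0.082] [ 0.5 -0.7 -0.1]
150 [ 0.53  -0.103  0.066] [-0.9 -0.   0.2]
160 [ 0.53  -0.111  0.049] [0.1 1.3 1. ]
170 [ 0.53  -0.116  0.031] [-0.  -0.3  0.5]
176 [ 0.531 -0.117  0.02 ] [ 0.4 -0.5 -0. ]
True
[ 0.53176205 -0.11787307  0.01263221] [-3.86885213 -1.88404965 13.06116263] 16.875
692 [[ 0.457 -0.144  0.008]
 [ 0.481 -0.137  0.011]
 [ 0.525 -0.044  0.013]
 [ 0.578 -0.026  0.015]
 [ 0.605 -0.013  0.018]]
[-0.00101824  0.00238699  0.01396712] [ 0.53264755 -0.09190025  0.01319119] 19.8083
```

View pics/crop2.png

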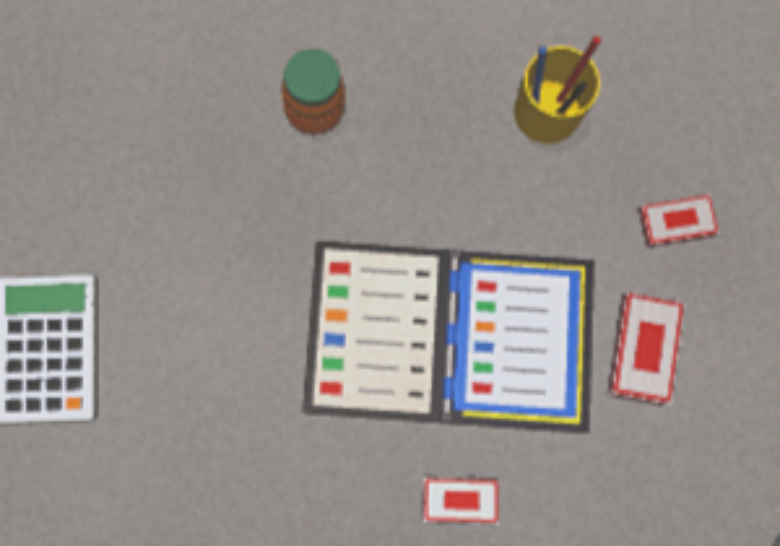

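View pics/side2.png

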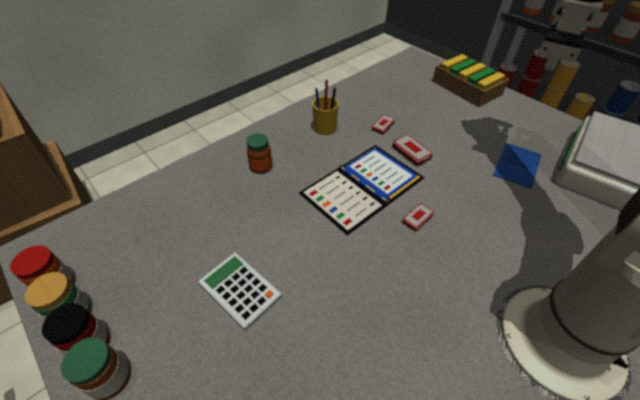

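The leaf is flat on the yellow page at crop (520,338): top at z 0.013, slope about 0.1°. The tin lies flat on the counter beside the board, and the calculator, pot and jar are where they were. The robot is clear, so I'm handing in.

```bash
python3 -c "
from bench import arm
arm.job_done()"
```

```text
the job is handed in; nothing more can be done
```

The price board now shows its other list, and I handed the job in at about 20 s of the 58 s allowed.

- **Tin:** I picked the largest of the three look-alikes, about 103 x 57 mm. I pushed it off the yellow page with the shut fingers. It lies flat on the counter with its top at z ≈ 0.025 m, about 15 mm clear of the board.
- **Leaf:** I swung it from about 45° over the spine and pressed it down; the press stopped at its 20 N threshold. The last depth check put its top face at z ≈ 0.013 m (0.0125 expected), level to about 0.1°.
- **Other things:** the calculator, pen pot and jar look unmoved in both cameras; I compared the pictures but did not re-measure them. The robot was touching nothing at hand-in.

No check failed or disagreed.

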